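Bring the spent isolator cup of a rotary carousel to its index

TASK

Three of the four capped cups on the free-turning carousel hold a full-height rubber slug and one holds a flattened, spent slug; nothing visible shows which. Press the white caps gently, one after another, to feel which one gives way, and leave that cap pushed right down; then turn the carousel by pushing its upright posts until that cup stands in line with the index wedge on the plinth, and leave it there at rest. Do not knock or shift the other things on the shelf.

Things in the scene. Friction and masses are not known exactly. Their poses are not given: they have to be found in the camera images.
- deck: carousel: free-running round aluminium deck, 200 mm wide, 12 mm thick, origin on its upright axis at its underside, 35 mm above the shelf. Turns endlessly either way, about 0.04 N m friction, 1.2 kg: coasts 5 to 15 degrees on if struck at 0.1 to 0.2 m/s. Carries four steel cups (36 mm wide, centres at 65 mm radius), a hub dome (42 mm above the origin) and, half-way between cups, four spokes with upright posts
- plinth: fixed round concrete plinth under the deck, 224 mm wide, 20 mm tall, origin under the deck's axis; its own x points to the index wedge on a tongue of the plinth: a dark steel pointer 106 to 172 mm from the axis, up to 32 mm above the shelf (spokes pass over it), its narrow end towards the axis
- index (a point): where the chosen cup's centre must stand: the point 65 mm from the deck's axis towards the index wedge, 92 mm above the shelf; fixed
- cup_1 (a point): centre of cup 1's rim, 92 mm above the shelf; it turns with the deck. Cups 1 to 4 follow anticlockwise from above and look alike. The flat top of the cup's white nylon plunger cap (38 mm wide head) stands 19 mm above this point while unpressed
- cup_2 (a point): centre of cup 2's rim, 92 mm above the shelf; it turns with the deck. Cups 1 to 4 follow anticlockwise from above and look alike. The flat top of the cup's white nylon plunger cap (38 mm wide head) stands 19 mm above this point while unpressed
- cup_3 (a point): centre of cup 3's rim, 92 mm above the shelf; it turns with the deck. Cups 1 to 4 follow anticlockwise from above and look alike. The flat top of the cup's white nylon plunger cap (38 mm wide head) stands 19 mm above this point while unpressed
- cup_4 (a point): centre of cup 4's rim, 92 mm above the shelf; it turns with the deck. Cups 1 to 4 follow anticlockwise from above and look alike. The flat top of the cup's white nylon plunger cap (38 mm wide head) stands 19 mm above this point while unpressed
- cap_1 (a joint): how far the cap of cup 1 is pushed down, m: 0 as found, at most 0.010. It slides down with about 2.5 N of friction and stays where it is left (no spring). Over a full-height slug inside it comes hard against the slug after 2.5 mm; over the spent slug it goes down the full 10 mm
- cap_2 (a joint): how far the cap of cup 2 is pushed down, m: 0 as found, at most 0.010. It slides down with about 2.5 N of friction and stays where it is left (no spring). Over a full-height slug inside it comes hard against the slug after 2.5 mm; over the spent slug it goes down the full 10 mm
- cap_3 (a joint): how far the cap of cup 3 is pushed down, m: 0 as found, at most 0.010. It slides down with about 2.5 N of friction and stays where it is left (no spring). Over a full-height slug inside it comes hard against the slug after 2.5 mm; over the spent slug it goes down the full 10 mm
- cap_4 (a joint): how far the cap of cup 4 is pushed down, m: 0 as found, at most 0.010. It slides down with about 2.5 N of friction and stays where it is left (no spring). Over a full-height slug inside it comes hard against the slug after 2.5 mm; over the spent slug it goes down the full 10 mm
- post_1 (a point): top centre of upright brass post 1, 14 mm thick, 135 mm from the deck's axis, 45 degrees anticlockwise from cup 1; top 97 mm above the shelf, free to be pushed from there down to about 50 mm above the shelf
- post_2 (a point): top centre of upright brass post 2, 14 mm thick, 135 mm from the deck's axis, 45 degrees anticlockwise from cup 2; top 97 mm above the shelf, free to be pushed from there down to about 50 mm above the shelf
- post_3 (a point): top centre of upright brass post 3, 14 mm thick, 135 mm from the deck's axis, 45 degrees anticlockwise from cup 3; top 97 mm above the shelf, free to be pushed from there down to about 50 mm above the shelf
- post_4 (a point): top centre of upright brass post 4, 14 mm thick, 135 mm from the deck's axis, 45 degrees anticlockwise from cup 4; top 97 mm above the shelf, free to be pushed from there down to about 50 mm above the shelf
- bell_jar: closed chrome bell-shaped sensor jar, 116 mm wide, 138 mm tall, loose bystander, origin at the centre of its underside
- nylon_disc: white nylon levelling disc, 80 mm wide, 26 mm tall, lying loose near the carousel, bystander, origin at the centre of its underside
- anchor_bolt: bronze anchor bolt about 108 mm long, 24 mm high, lying loose along its own x, bystander, origin under its centre
- rubber_pad: black rubber isolation pad 90 x 70 x 22 mm, loose bystander lying near the carousel, origin at the centre of its underside
- wrench: loose steel wrench lying flat, bystander
- level: loose aluminium spirit level 140 x 24 x 34 mm, long side along its own x, bystander, origin at the centre of its underside
- mug: loose white mug 80 mm wide, 95 mm tall, bystander, origin at the centre of its underside

How it is judged (in metres and radians):
On the way, in this order (a step that is already met when the one before it is completed fails the run):
1. the cap over the spent slug has been found and pushed down (more than 6 mm) (value of joint any of cap_1, cap_2, cap_3, cap_4 above 0.006 m), for 0.2 s.
2. the cup with the pushed-down cap stands at the index (((value of joint cap_1 above 0.006 m and horizontal distance between cup_1 and index below 0.006 m) or (value of joint cap_2 above 0.006 m and horizontal distance between cup_2 and index below 0.006 m) or (value of joint cap_3 above 0.006 m and horizontal distance between cup_3 and index below 0.006 m) or (value of joint cap_4 above 0.006 m and horizontal distance between cup_4 and index below 0.006 m))), for 0.2 s.
At the end, for the whole second after the job is handed in: The cup whose cap has sunk more than 6 mm stands with its centre within 6 mm (horizontally) of the index point, the deck at rest (below 0.03 rad/s) (((value of joint cap_1 above 0.006 m and horizontal distance between cup_1 and index below 0.006 m) or (value of joint cap_2 above 0.006 m and horizontal distance between cup_2 and index below 0.006 m) or (value of joint cap_3 above 0.006 m and horizontal distance between cup_3 and index below 0.006 m) or (value of joint cap_4 above 0.006 m and horizontal distance between cup_4 and index below 0.006 m)) and angular speed of deck below 0.03 rad/s); the robot touches nothing.
It fails at once if the carousel or a cap is pressed or pushed harder than 40 N (contact force between any of the fingers, the arm and deck above 40 N).
It fails at once if a bystander is shifted by more than 15 mm (distance of any of bell_jar, nylon_disc, anchor_bolt, rubber_pad, wrench, level, mug from where it was at the start of the episode above 0.015 m).
It also fails if it takes over 72 s, if anything falls off the work surface, if the arm or the gripper's body presses on something with over 40 N, if the wrist force passes 120 N, or if a joint passes its speed limit or range.

ROBOT

A 6-joint arm with a two-finger parallel gripper is mounted at the origin on the work surface. World frame = base frame: x ahead of the robot, y to its left, z up, the work surface at z = 0. Lengths are in mm, angles in rad, forces in N, time in s.
With the tool pointing down it reaches from about 275 to 750 mm from the base axis. Payload 10.2 kg.
Tool frame: the origin (TCP) lies at the very end of the fingers, on their centre line; the grasp point (between the pads) lies 19 mm behind it; z points along the fingers, y is the line along which they close (so a half turn about z gives the same grasp; the last joint's range is limited). The gripper opens to 85 mm and grips with 20 to 120 N. Pads are 22 mm wide; open, the fingers measure 114 mm over their backs; the gripper's body (76 mm by 85 mm) begins 54 mm behind the grasp point. The pads swing forward as they close: fully open they stand 13 mm farther back than shut.
Start: joints at [1.118, 0.313, 1.498, -0, 1.331, -0.223], TCP at [119.598, 511.202, 211.094] pointing down, gripper open.
Joint ranges: [-2.94, 2.94], [-0.97, 2.17], [0.19, 2.56], [-1.23, 4.37], [0.02, 3.11], [-2.88, 2.88]. Speed limits (rad/s): [2.39, 2.39, 3.01, 3.14, 3.14, 3.14].

INTERFACE

Orientations are given as a unit quaternion [w, x, y, z].
In Python, from rig import monitor, eyes, job gives the robot as it stands. The module is installed in compiled form; this text tells all that it offers.
- The arm moves only by the tool send_rows, never from a script. Its argument "targets" is one flat list of numbers, 7 for each row, row after row: the turn, a rotation vector about the tool's x, y, z in degrees, then the shift along the tool's x, y, z in units of 60 mm (1.0 is 60 mm), then the opening, from -1 (shut) to 1 (fully open), so that 0 is half open. A call has 1 to 5 rows; each row shifts and turns the commanded pose from where the row before left it, along the tool's axes as they then stand; what a row does not reach is not made up. A row lasts 1/8 s, in which the tool goes at most 62.5 mm and 10.7 degrees, less where a joint would pass 70% of its speed; a pose out of reach is approached as far as the arm can. A call is refused whole if a number of a shift passes 1 or a number of a turn 10.7, either way. A call with a gripper value outside its range is refused whole. The fingers move at their own pace and stop on an object; "newtons" is the grip in N (left out, the last holds). Time passes only in rows, so rows that do not move let the fingers close. It gives the time, the measured TCP pose, the force, the opening and the grip force at its end, in the units of the state.
- monitor.sense(): the state, without advancing time (a new reading comes with each control period).
- eyes.capture(name): name is "scene" or "top"; returns a dict with "img" (384x512x3 uint8, red, green, blue), "K" (3x3 intrinsics, pixels), "distortion" ([k1, k2, p1, p2, k3] as OpenCV has them; the pictures are not rectified), "R" (3x3) and "t" (3): a world point X has camera coordinates R X + t. Camera axes: x right, y down, z forward; pixel columns grow to the right and rows downward; lengths in mm; the calibration is good to about 2 mm. A picture is of the moment at which its call begins. There is no depth.
- job.finish_job(): hands the job in; it is judged then, once.
The state is a dict: "time_s": time; "joints": joint angles; "dq": joint speeds; "tau": joint torques, N m; "eef_pos": TCP position; "ee_rot": TCP orientation; "force": force on the tool from outside, world axes, zero at the start; "wrist_torque": the same for the moment, N m; "grip_width": opening from 0.0 (shut) to 1.0 (fully open); "grip_force": force on a finger pad.
Only numpy, scipy, OpenCV 4.12 (cv2) and the standard library are available. Lean on these libraries where they do the work, as an engineer would, in place of code of your own. Each camera call takes 0.05 s, during which the arm holds its last target. There are 200 camera calls.

## Working session

There is one attempt and no reset: what is moved stays moved. The work goes in short steps, Python scripts to look and compute and a tool call to move; the robot and the scene stay as the last step left them, time stands still between calls to the robot, and variables do not carry over. Pictures are saved under pics/ and viewed, at most 10 in all, crops included, and the job is handed in when it is done.

Besides the shell and the picture viewer there is one more tool, called after ">>>" as name(argument=value, ...) on one line, values as JSON. send_rows: Moves the arm, as the interface text tells. Its arguments: {"type":"object","properties":{"targets":{"type":"array","items":{"type":"number"}},"newtons":{"type":"number"}},"required":["targets"]}

```bash
mkdir -p pics
cat > h.py <<'E'
import numpy as np, cv2
from rig import monitor, eyes, job
def cap(n,f=None):
    c=eyes.capture(n)
    if f: cv2.imwrite('pics/'+f,cv2.cvtColor(c['img'],cv2.COLOR_RGB2BGR))
    return c
def ray(c,uv,z):
    "pixels -> world points on plane z"
    p=cv2.undistortPoints(np.float64(uv).reshape(-1,1,2),np.array(c['K']),np.array(c['distortion'])).reshape(-1,2)
    R=np.array(c['R']);t=np.array(c['t']).ravel()
    d=np.c_[p,np.ones(len(p))]@R; o=-R.T@t
    return o+d*((z-o[2])/d[:,2])[:,None]
def proj(c,X):
    R=np.array(c['R']);return cv2.projectPoints(np.float64(X).reshape(-1,1,3),cv2.Rodrigues(R)[0],np.float64(c['t']).ravel(),np.array(c['K']),np.array(c['distortion']))[0].reshape(-1,2)
E
python3 - <<'E'
from h import *
for n in ('top','scene'):
    c=cap(n,n+'0.png'); R=np.array(c['R']); print(n,-R.T@np.array(c['t']).ravel(),R[2])
print(monitor.sense())
E
```

```text
top [ 326.66674621   22.4729934  1113.14908222] [ 0.18815261 -0.02573758 -0.98180251]
scene [910.80371103 728.13117256 989.01644951] [-0.32961834 -0.58170936 -0.74361682]
{'time_s': 0.1, 'joints': array([ 1.11763732e+00,  3.13418948e-01,  1.49835400e+00,  1.20200974e-05,
        1.33098907e+00, -2.23388228e-01]), 'dq': array([-0.00044664, -0.00043217, -0.00125362, -0.00098194, -0.00236577,
       -0.00192452]), 'tau': array([ 2.74930288e-03, -4.12898147e+01, -2.60137028e+01, -1.62774663e-04,
        2.99445805e-03,  5.19698358e-05]), 'eef_pos': array([119.46318249, 510.97483588, 210.58224873]), 'ee_rot': array([-1.99538249e-04,  1.14634235e-01,  9.93407595e-01, -5.49609816e-04]), 'force': array([0.21251319, 0.08290769, 0.39498201]), 'wrist_torque': array([ 0.02945519, -0.0125252 , -0.00982636]), 'grip_force': 0.0, 'grip_width': 1.0017297870853568}
```

View pics/top0.png

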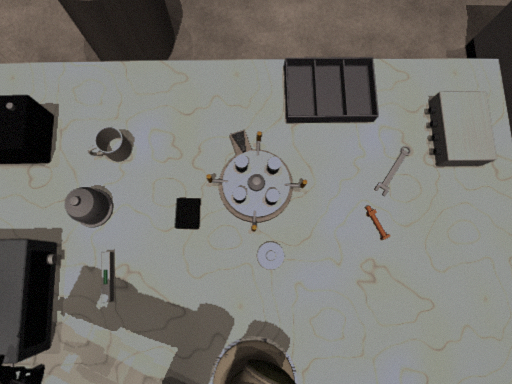

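View pics/scene0.png

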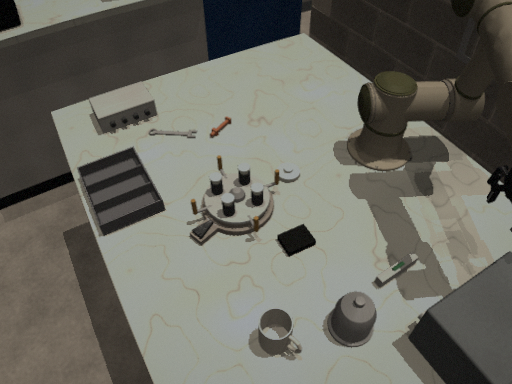

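Top view: the carousel is at about (256,185), posts at (210,178), (259,136), (304,183) and (254,227), and the wedge at (238,142). The disc is at (270,255), with the pad to the left at (188,213). Next I'll measure on enlargements.

Run:
```python
from h import *
a=cap('top');b=cap('scene')
A=cv2.resize(a['img'][125:240,195:320],None,fx=6,fy=5.2*6/5.2,interpolation=cv2.INTER_CUBIC)
A=cv2.resize(a['img'][130:235,200:315],None,fx=5,fy=5,interpolation=cv2.INTER_CUBIC)
B=cv2.resize(b['img'][150:250,180:300],None,fx=5,fy=5,interpolation=cv2.INTER_CUBIC)
cv2.imwrite('pics/A.png',A[:,:,::-1]);cv2.imwrite('pics/B.png',B[:,:,::-1])
for n,c,(r0,r1,c0,c1) in (('top',a,(125,235,200,315)),('scene',b,(150,250,180,300))):
    im=c['img'][r0:r1,c0:c1]; hsv=cv2.cvtColor(im,cv2.COLOR_RGB2HSV)
    m=cv2.inRange(hsv,(8,110,60),(28,255,255))
    k,_,s,ce=cv2.connectedComponentsWithStats(m)
    for i in range(1,k):
        if s[i,4]>8:
            uv=ce[i]+[c0,r0]; print(n,'brass',uv.round(1),s[i],ray(c,uv,90 if n=='top' else 75)[0].round(1))
```

```text
top brass [259.  133.4] [57  7  5  4 14] [692.7 -31.8  90. ]
top brass [208.6 176.3] [ 7 49  5  5 19] [568.5 113.2  90. ]
top brass [304.3 181.9] [102  55   5   5  18] [ 547.5 -155.7   90. ]
top brass [253.8 227. ] [ 52 100   5   5  21] [423.3 -10.3  90. ]
scene brass [276.8 171.2] [95 20  4  4 11] [413.7 -22.2  75. ]
scene brass [192.6 200.6] [11 49  4  4 13] [688.7 -45.   75. ]
scene brass [256.  218.5] [74 66  5  7 21] [562.1 105.9  75. ]
```

View pics/A.png

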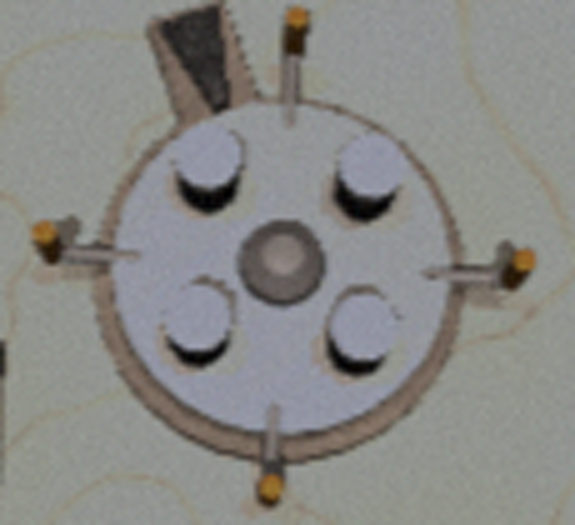

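View pics/B.png

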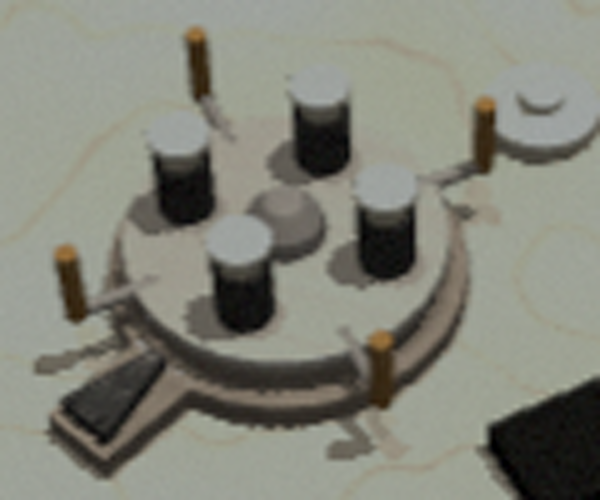

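Crop A shows the caps at (208,155), (370,165), (197,313) and (362,325). Post tops are at (297,17), (44,235), (525,260) and (270,487), and the wedge runs from (190,20) to its tip at (220,110). Crop B shows the same items and I'll triangulate from the pair.

```bash
cat >> h.py <<'E'
def tri(a,b,ua,ub):
    P=[];q=[]
    for c,u in ((a,ua),(b,ub)):
        P.append(np.c_[np.array(c['R']),np.array(c['t']).ravel()])
        q.append(cv2.undistortPoints(np.float64(u).reshape(-1,1,2),np.array(c['K']),np.array(c['distortion'])).reshape(-1,2).T)
    X=cv2.triangulatePoints(P[0],P[1],q[0],q[1]);return (X[:3]/X[3]).T
E
python3 - <<'E'
from h import *
a=cap('top');b=cap('scene')
f=lambda L,o:(np.float64(L)+.5)/5-.5+np.array(o)
pa=f([(297,17),(44,235),(270,487),(525,260)],(200,130)); pb=f([(67,253),(380,342),(485,104),(196,36)],(180,150))
ca=f([(208,155),(197,313),(362,325),(370,165)],(200,130)); cb=f([(241,240),(386,188),(321,85),(180,133)],(180,150))
P=tri(a,b,pa,pb);C=tri(a,b,ca,cb);print(P.round(1));print(C.round(1))
for n,Q in(('post',P),('cap',C),('post top',ray(a,pa,97)),('post sc',ray(b,pb,97)),('cap top',ray(a,ca,111)),('cap sc',ray(b,cb,111))):
    m=Q.mean(0);d=Q-m;print(n,m.round(1),np.hypot(d[:,0],d[:,1]).round(1),np.degrees(np.arctan2(d[:,1],d[:,0])).round(1))
wa=f([(158,27),(220,8),(220,112)],(200,130)); wb=f([(65,408),(105,440),(162,356)],(180,150))
print('wedge',tri(a,b,wa,wb).round(1),ray(a,wa,30).round(1),ray(b,wb,30).round(1))
W=ray(a,wa,30);W2=ray(b,wb,30)
E
```

```text
[[ 692.1  -31.2   93.3]
 [ 567.7  113.8   89.7]
 [ 423.    -9.6   94.2]
 [ 547.2 -155.8   92.1]]
[[606.6  21.7 107.3]
 [516.7  29.5 108.1]
 [508.6 -61.2 109.8]
 [599.4 -68.9 109.3]]
post [557.5 -20.7  92.3] [135.  134.9 135.  135.5] [ -4.5  85.7 175.3 -94.4]
cap [557.8 -19.7 108.6] [64.  64.1 64.4 64.4] [  40.3  129.9 -139.9  -49.8]
post top [556.7 -20.8  97. ] [135.2 134.3 134.5 135. ] [ -4.5  86.1 175.2 -94.2]
post sc [559.1 -16.5  97. ] [133.8 135.7 134.9 134.2] [ -4.6  85.1 176.1 -94.4]
cap top [558.1 -20.3 111. ] [63.7 63.6 64.1 63.9] [  40.3  129.8 -139.9  -49.7]
cap sc [558.1 -17.  111. ] [64.9 64.6 65.3 65. ] [  41.1  129.5 -139.2  -50.2]
wedge [[7.184e+02 4.190e+01 4.150e+01]
 [7.201e+02 2.130e+01 2.000e-01]
 [6.584e+02 1.270e+01 2.340e+01]] [[710.4  49.8  30. ]
 [722.1  11.8  30. ]
 [656.   13.1  30. ]] [[725.6  23.   30. ]
 [715.1  55.1  30. ]
 [660.5  17.2  30. ]]
```

```bash
cat >> h.py <<'E'
from scipy.spatial.transform import Rotation as Ro
def go(*T):
    "units (60 mm) along the tool axes from here to each target in turn"
    s=monitor.sense();q=s['ee_rot'];R=Ro.from_quat([q[1],q[2],q[3],q[0]]).as_matrix();p=s['eef_pos']
    print('t',s['time_s'],'at',p.round(1),'F',s['force'].round(1),'w',round(s['grip_width'],2))
    for X in T: print(X,((np.array(X)-p)@R/60).round(3)); p=np.array(X,float)
E
python3 -c "
from h import *
go((516,30.1,211),(516,30.1,118),(508.2,-61.7,118),(599.8,-69.3,118),(607.4,22.3,118))"
```

```text
t 0.3 at [119.5 511.1 210.9] F [-0.2  0.3  0.4] w 1.0
(516, 30.1, 211) [-8.26  -6.302  0.   ]
(516, 30.1, 118) [-0.00e+00  1.00e-03  1.55e+00]
(508.2, -61.7, 118) [-2.220e-01 -1.519e+00  1.000e-03]
(599.8, -69.3, 118) [-1.515  0.224 -0.   ]
(607.4, 22.3, 118) [ 2.240e-01  1.515e+00 -1.000e-03]
```

>>> send_rows(targets=[0, 0, 0, -0.69, -0.525, 0, -1, 0, 0, 0, -0.69, -0.525, 0, -1, 0, 0, 0, -0.69, -0.525, 0, -1, 0, 0, 0, -0.69, -0.525, 0, -1, 0, 0, 0, -0.69, -0.525, 0, -1])

```text
time_s: 0.92
eef_pos: [286.1, 309.3, 211.2]
ee_rot: [0.0, 0.115, 0.993, 0.0]
force: [0.9, 0.6, 0.3]
grip_width: -0.003
grip_force: 0.0
```

>>> send_rows(targets=[0, 0, 0, -0.69, -0.525, 0, -1, 0, 0, 0, -0.69, -0.525, 0, -1, 0, 0, 0, -0.69, -0.525, 0, -1, 0, 0, 0, -0.69, -0.525, 0, -1, 0, 0, 0, -0.69, -0.525, 0, -1])

```text
time_s: 1.55
eef_pos: [451.9, 108.6, 211.2]
ee_rot: [0.0, 0.115, 0.993, 0.0]
force: [0.5, 1.0, 0.4]
grip_width: 0.0
grip_force: 0.0
```

>>> send_rows(targets=[0, 0, 0, -0.69, -0.525, 0, -1, 0, 0, 0, -0.67, -0.525, 0, -1, 0, 0, 0, 0, 0, 0, -1, 0, 0, 0, 0, 0, 0, -1])

```text
time_s: 2.05
eef_pos: [515.7, 30.6, 210.9]
ee_rot: [-0.0, 0.115, 0.993, 0.0]
force: [0.2, -0.2, -0.3]
grip_width: -0.0
grip_force: 0.0
```

```bash
python3 -c "
from h import *
go((516,30.1,211),(516,30.1,116))"
```

```text
t 2.05 at [515.7  30.6 210.9] F [ 0.2 -0.2 -0.3] w -0.0
(516, 30.1, 211) [-0.007 -0.006 -0.001]
(516, 30.1, 116) [-1.000e-03 -0.000e+00  1.583e+00]
```

>>> send_rows(targets=[0, 0, 0, 0, 0, 0.6, -1, 0, 0, 0, 0, 0, 0.6, -1, 0, 0, 0, 0, 0, 0.3, -1, 0, 0, 0, 0, 0, 0.08, -1, 0, 0, 0, 0, 0, 0, -1])

```text
time_s: 2.68
eef_pos: [516.1, 30.8, 117.0]
ee_rot: [0.0, 0.114, 0.993, -0.0]
force: [0.2, 0.0, 0.3]
grip_width: -0.001
grip_force: 0.0
```

>>> send_rows(targets=[0, 0, 0, 0, 0, 0.03, -1, 0, 0, 0, 0, 0, 0.03, -1, 0, 0, 0, 0, 0, 0.02, -1, 0, 0, 0, 0, 0, 0.02, -1, 0, 0, 0, 0, 0, 0, -1])

```text
time_s: 3.3
eef_pos: [516.0, 30.2, 110.2]
ee_rot: [-0.0, 0.115, 0.993, 0.0]
force: [0.7, -0.1, 0.1]
grip_width: 0.002
grip_force: 0.0
```

>>> send_rows(targets=[0, 0, 0, 0, 0, 0.02, -1, 0, 0, 0, 0, 0, 0, -1])

```text
time_s: 3.55
eef_pos: [516.0, 30.2, 109.0]
ee_rot: [-0.0, 0.115, 0.993, 0.0]
force: [0.1, 0.1, -0.7]
grip_width: -0.001
grip_force: 0.0
```

>>> send_rows(targets=[0, 0, 0, 0, 0, 0.015, -1, 0, 0, 0, 0, 0, 0, -1])

```text
time_s: 3.8
eef_pos: [516.0, 30.3, 108.1]
ee_rot: [-0.0, 0.115, 0.993, -0.0]
force: [0.3, -0.2, -0.1]
grip_width: -0.001
grip_force: 0.0
```

>>> send_rows(targets=[0, 0, 0, 0, 0, 0.015, -1])

```text
time_s: 3.92
eef_pos: [516.1, 30.3, 107.3]
ee_rot: [0.0, 0.115, 0.993, -0.0]
force: [0.1, -0.3, -0.0]
grip_width: -0.001
grip_force: 0.0
```

>>> send_rows(targets=[0, 0, 0, 0, 0, 0.015, -1])

```text
time_s: 4.05
eef_pos: [516.1, 30.3, 106.3]
ee_rot: [-0.0, 0.115, 0.993, -0.0]
force: [0.2, 0.9, -0.3]
grip_width: -0.002
grip_force: 0.0
```

>>> send_rows(targets=[0, 0, 0, 0, 0, 0.015, -1])

```text
time_s: 4.18
eef_pos: [516.1, 30.2, 105.4]
ee_rot: [-0.0, 0.115, 0.993, -0.0]
force: [0.5, -0.3, 0.5]
grip_width: 0.002
grip_force: 0.0
```

```bash
python3 -c "
from h import *
b=cap('scene')['img'][150:250,180:300];a=cap('top')['img'][130:230,200:320]
o=np.hstack([cv2.resize(i,None,fx=3.3,fy=3.3,interpolation=cv2.INTER_CUBIC) for i in (a,b)])
cv2.imwrite('pics/C.png',o[:,:,::-1]);go()"
```

```text
t 4.275 at [516.   30.3 105.4] F [ 1.   0.2 -0.3] w 0.0
```

View pics/C.png

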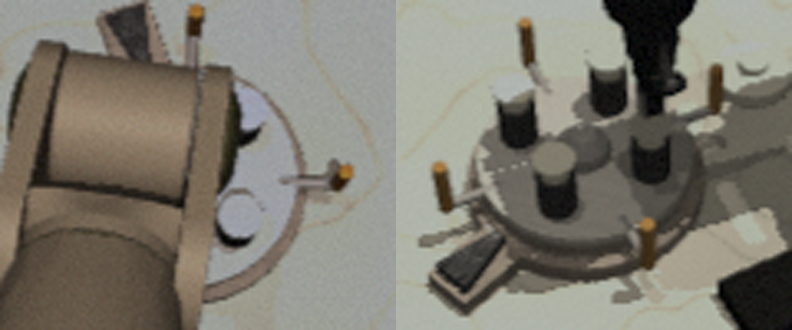

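The picture shows the fingertip over the cap at (650,130). Whether it is touching is unclear, so I'll continue in small steps.

>>> send_rows(targets=[0, 0, 0, 0, 0, 0.015, -1])

```text
time_s: 4.4
eef_pos: [516.1, 30.2, 104.6]
ee_rot: [0.0, 0.115, 0.993, -0.0]
force: [-1.0, -0.3, -0.2]
grip_width: -0.003
grip_force: 0.0
```

>>> send_rows(targets=[0, 0, 0, 0, 0, 0.015, -1])

```text
time_s: 4.53
eef_pos: [516.1, 30.3, 103.6]
ee_rot: [0.0, 0.115, 0.993, -0.0]
force: [0.4, -0.5, 0.4]
grip_width: 0.001
grip_force: 0.0
```

>>> send_rows(targets=[0, 0, 0, 0, 0, 0.015, -1])

```text
time_s: 4.65
eef_pos: [516.1, 30.3, 102.7]
ee_rot: [-0.0, 0.115, 0.993, 0.0]
force: [1.0, 0.2, 0.1]
grip_width: -0.004
grip_force: 0.0
```

>>> send_rows(targets=[0, 0, 0, 0, 0, 0.015, -1])

```text
time_s: 4.78
eef_pos: [516.1, 30.2, 101.8]
ee_rot: [0.0, 0.115, 0.993, -0.0]
force: [0.8, 0.6, 0.8]
grip_width: 0.0
grip_force: 0.0
```

>>> send_rows(targets=[0, 0, 0, 0, 0, 0.01, -1])

```text
time_s: 4.9
eef_pos: [516.0, 30.2, 101.2]
ee_rot: [-0.0, 0.115, 0.993, -0.0]
force: [-0.6, -0.0, -0.6]
grip_width: -0.004
grip_force: 0.0
```

>>> send_rows(targets=[0, 0, 0, 0, 0, 0.01, -1])

```text
time_s: 5.03
eef_pos: [516.1, 30.3, 100.7]
ee_rot: [0.0, 0.115, 0.993, -0.0]
force: [0.2, 0.3, 0.3]
grip_width: 0.001
grip_force: 0.0
```

```bash
python3 -c "
from h import *
b=cap('scene');p=monitor.sense()['eef_pos'];print(p,proj(b,[p,[516,30,111],[516,30,101]]))
i=b['img'][160:220,220:290].copy();o=cv2.resize(i,None,fx=8,fy=8,interpolation=cv2.INTER_CUBIC)
o=cv2.convertScaleAbs(o,alpha=1.8,beta=10);u=(proj(b,[p])[0]-[220,160]+.5)*8;cv2.drawMarker(o,tuple(int(v) for v in u),(255,0,0),0,12)
cv2.imwrite('pics/D.png',o[:,:,::-1])"
```

```text
[516.02199123  30.27121115 100.59026185] [[256.65819635 188.92586423]
 [256.58524442 186.4394047 ]
 [256.61658385 188.76831158]]
```

View pics/D.png

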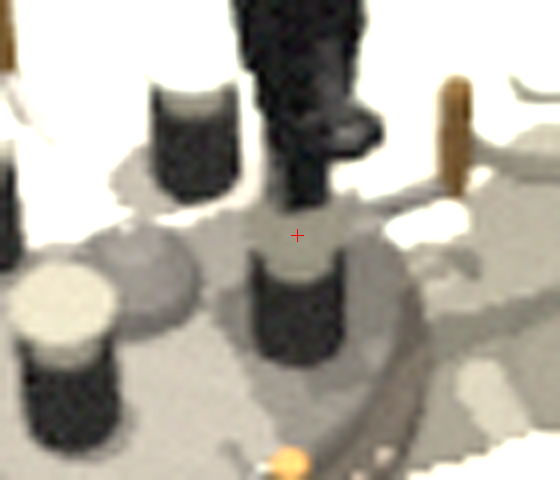

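The fingertip's lower edge is at (298,208), near the middle of an unpressed cap top, and the commanded TCP projects lower at (298,235). So the true finger end sits higher than the TCP, and I'll go on down by feel.

>>> send_rows(targets=[0, 0, 0, 0, 0, 0.015, -1, 0, 0, 0, 0, 0, 0.015, -1])

```text
time_s: 5.32
eef_pos: [516.1, 30.3, 98.8]
ee_rot: [-0.0, 0.115, 0.993, -0.0]
force: [0.3, -0.2, 0.7]
grip_width: -0.0
grip_force: 0.0
```

>>> send_rows(targets=[0, 0, 0, 0, 0, 0.015, -1, 0, 0, 0, 0, 0, 0.015, -1])

```text
time_s: 5.58
eef_pos: [516.1, 30.2, 97.0]
ee_rot: [0.0, 0.115, 0.993, 0.0]
force: [0.0, -0.4, 0.0]
grip_width: 0.001
grip_force: 0.0
```

>>> send_rows(targets=[0, 0, 0, 0, 0, 0.015, -1, 0, 0, 0, 0, 0, 0.015, -1])

```text
time_s: 5.82
eef_pos: [516.1, 30.3, 95.2]
ee_rot: [0.0, 0.115, 0.993, -0.0]
force: [0.7, -0.5, -0.1]
grip_width: -0.001
grip_force: 0.0
```

>>> send_rows(targets=[0, 0, 0, 0, 0, 0.015, -1, 0, 0, 0, 0, 0, 0.01, -1])

```text
time_s: 6.08
eef_pos: [516.1, 30.2, 93.7]
ee_rot: [-0.0, 0.115, 0.993, -0.0]
force: [0.3, -0.9, 0.7]
grip_width: 0.002
grip_force: 0.0
```

>>> send_rows(targets=[0, 0, 0, 0, 0, 0.015, -1, 0, 0, 0, 0, 0, 0.01, -1])

```text
time_s: 6.32
eef_pos: [516.1, 30.3, 92.2]
ee_rot: [-0.0, 0.115, 0.993, 0.0]
force: [-0.8, -1.0, -0.1]
grip_width: -0.003
grip_force: 0.0
```

```bash
python3 -c "
from h import *
b=cap('scene');p=monitor.sense()['eef_pos'];print(p)
i=b['img'][150:220,210:300].copy();o=cv2.resize(i,None,fx=8,fy=8,interpolation=cv2.INTER_CUBIC)
o=cv2.convertScaleAbs(o,alpha=1.8,beta=10);u=(proj(b,[p])[0]-[210,150]+.5)*8;cv2.drawMarker(o,tuple(int(v) for v in u),(255,0,0),0,12)
cv2.imwrite('pics/E.png',o[:,:,::-1])"
```

```text
[516.03126044  30.24503562  92.17498519]
```

View pics/E.png

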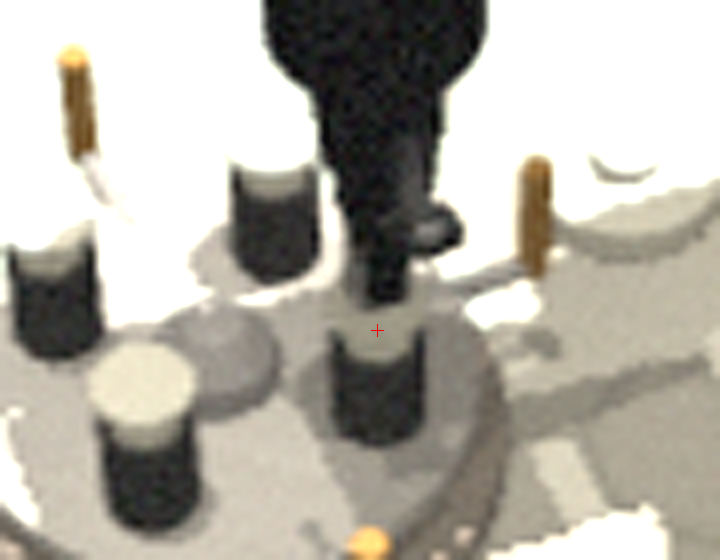

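The black tip at (390,302) is still inside the cap's ellipse with no force, so the picture doesn't settle it. I'll lift clear and compare the cap with the first image numerically.

>>> send_rows(targets=[0, 0, 0, 0, 0, -0.3, -1, 0, 0, 0, 0, 0, -0.9, -1, 0, 0, 0, 0.9, 0, -0.5, -1, 0, 0, 0, 0.9, 0, 0, -1, 0, 0, 0, 0, 0, 0, -1])

```text
time_s: 7.0
eef_pos: [408.5, 55.7, 194.6]
ee_rot: [0.0, 0.114, 0.993, 0.0]
force: [0.4, -0.1, 0.3]
grip_width: -0.006
grip_force: 0.0
```

```bash
python3 -c "
from h import *
b=cap('scene','s1.png');a=cap('top','t1.png');s0=cv2.imread('pics/scene0.png');s1=cv2.imread('pics/s1.png')
g0=cv2.cvtColor(s0,6);g1=cv2.cvtColor(s1,6)
# column profile through each cap in scene
for n,x in (('c2',257),('c1',228),('c3',244),('c4',216)):
  y0={'c2':178,'c1':188,'c3':158,'c4':168}[n]
  print(n,g0[y0:y0+32,x-1:x+2].mean(1).astype(int).tolist());print('  ',g1[y0:y0+32,x-1:x+2].mean(1).astype(int).tolist())
go()
t=a['img'];hsv=cv2.cvtColor(t,cv2.COLOR_RGB2HSV)[125:235,200:315]
k,_,s,ce=cv2.connectedComponentsWithStats(cv2.inRange(hsv,(8,110,60),(28,255,255)));print((ce[1:]+[200,125]).round(1)[s[1:,4]>8])
"
```

```text
c2 [157, 154, 154, 154, 156, 160, 160, 159, 161, 160, 160, 161, 161, 157, 94, 65, 66, 38, 16, 16, 18, 20, 17, 16, 17, 16, 20, 27, 109, 149, 159, 158]
   [169, 167, 166, 168, 151, 125, 120, 119, 120, 119, 120, 120, 119, 116, 84, 70, 73, 43, 19, 20, 21, 20, 17, 20, 17, 18, 19, 28, 73, 99, 103, 104]
c1 [152, 151, 149, 143, 135, 155, 161, 160, 160, 160, 160, 161, 161, 161, 147, 90, 69, 62, 34, 17, 16, 17, 18, 17, 17, 20, 13, 17, 45, 124, 156, 158]
   [165, 164, 161, 155, 144, 168, 174, 173, 172, 172, 174, 174, 174, 173, 158, 98, 74, 68, 35, 21, 20, 21, 20, 17, 20, 21, 20, 20, 51, 135, 167, 170]
c3 [157, 158, 159, 159, 160, 160, 160, 160, 161, 160, 161, 159, 160, 108, 72, 66, 51, 26, 17, 17, 19, 17, 15, 18, 13, 19, 18, 66, 138, 152, 154, 151]
   [170, 171, 172, 172, 172, 174, 172, 174, 174, 172, 172, 173, 173, 116, 77, 72, 55, 31, 19, 17, 16, 24, 22, 17, 19, 20, 23, 73, 123, 106, 99, 98]
c4 [152, 159, 158, 154, 158, 161, 160, 161, 160, 161, 160, 159, 159, 96, 66, 67, 45, 24, 18, 17, 20, 20, 17, 19, 17, 18, 16, 91, 137, 150, 152, 153]
   [164, 170, 171, 166, 171, 173, 173, 173, 172, 172, 173, 173, 172, 104, 70, 73, 50, 26, 23, 18, 17, 21, 18, 19, 18, 22, 21, 96, 150, 162, 165, 167]
t 7.1 at [411.3  54.8 194.7] F [-0.1  0.9 -0. ] w 0.0
[[258.7 133.5]
 [208.8 176.2]
 [304.3 181.9]]
```

```bash
python3 -c "
from h import *
p=monitor.sense()['eef_pos'];O=[]
for n in ('scene','top'):
  b=cap(n);u=proj(b,[p,p+[0,0,19],p-[0,0,19]]);print(n,u)
  x,y=u[0].astype(int);x0,y0=x-30,y-35
  o=cv2.resize(b['img'][y0:y0+65,x0:x0+60],None,fx=6.5,fy=6.5,interpolation=cv2.INTER_CUBIC);o=cv2.convertScaleAbs(o,alpha=1.6,beta=15)
  v=(u[0]-[x0,y0]+.5)*6.5;cv2.drawMarker(o,tuple(int(k) for k in v),(255,0,0),0,12);O.append(o)
cv2.imwrite('pics/F.png',np.hstack(O)[:,:,::-1])"
```

```text
scene [[293.36073162 157.67414521]
 [293.74705164 152.65847371]
 [292.98239994 162.57116861]]
top [[228.73068015 228.39212655]
 [228.44436673 227.67054926]
 [229.00557503 229.08490717]]
```

View pics/F.png

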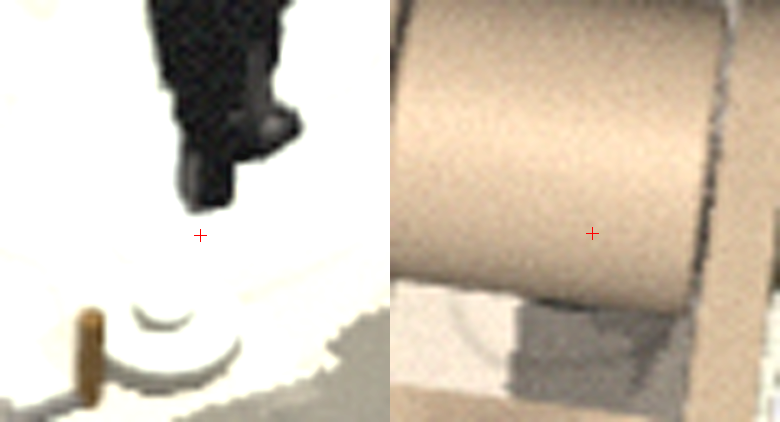

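The reported TCP lies about 18 mm beyond the real finger end: the finger bottom is at (207,208) and the TCP marker at (200,235). Cap 2 is still untouched, so contact should come near a reported z of 92.

```bash
python3 -c "
from h import *
go((516,30.1,194.5),(516,30.1,94))"
```

```text
t 7.2 at [411.8  54.6 194.4] F [-0.5  0.1 -0.6] w 0.0
(516, 30.1, 194.5) [-1.783e+00 -1.000e-03 -2.000e-03]
(516, 30.1, 94) [ 1.000e-03 -0.000e+00  1.675e+00]
```

>>> send_rows(targets=[0, 0, 0, -0.9, 0, 0, -1, 0, 0, 0, -0.885, 0, 0, -1, 0, 0, 0, 0, 0, 0.8, -1, 0, 0, 0, 0, 0, 0.7, -1, 0, 0, 0, 0, 0, 0.17, -1])

```text
time_s: 7.82
eef_pos: [514.5, 30.3, 91.5]
ee_rot: [-0.002, 0.115, 0.993, 0.0]
force: [1.0, -0.2, 1.0]
grip_width: -0.001
grip_force: 0.0
```

>>> send_rows(targets=[0, 0, 0, 0, 0, 0.03, -1, 0, 0, 0, 0, 0, 0, -1])

```text
time_s: 8.07
eef_pos: [516.2, 30.3, 93.7]
ee_rot: [0.001, 0.115, 0.993, -0.0]
force: [0.3, 0.7, 0.1]
grip_width: 0.0
grip_force: 0.0
```

>>> send_rows(targets=[0, 0, 0, 0, 0, 0.015, -1])

```text
time_s: 8.2
eef_pos: [515.9, 30.4, 92.6]
ee_rot: [0.001, 0.115, 0.993, -0.0]
force: [0.5, -1.2, 0.8]
grip_width: -0.001
grip_force: 0.0
```

>>> send_rows(targets=[0, 0, 0, 0, 0, 0.015, -1])

```text
time_s: 8.32
eef_pos: [515.5, 30.4, 91.1]
ee_rot: [0.001, 0.115, 0.993, -0.0]
force: [0.1, -0.7, -0.3]
grip_width: 0.003
grip_force: 0.0
```

>>> send_rows(targets=[0, 0, 0, 0, 0, 0.01, -1, 0, 0, 0, 0, 0, 0, -1])

```text
time_s: 8.57
eef_pos: [515.4, 30.4, 90.2]
ee_rot: [0.0, 0.115, 0.993, -0.0]
force: [0.6, 0.5, 2.3]
grip_width: -0.006
grip_force: 1.2
```

>>> send_rows(targets=[0, 0, 0, 0, 0, 0.015, -1])

```text
time_s: 8.7
eef_pos: [515.4, 30.4, 89.2]
ee_rot: [0.0, 0.115, 0.993, -0.0]
force: [0.9, -1.3, 2.6]
grip_width: 0.001
grip_force: 1.2
```

>>> send_rows(targets=[0, 0, 0, 0, 0, 0.015, -1])

```text
time_s: 8.82
eef_pos: [515.5, 30.4, 88.3]
ee_rot: [0.0, 0.115, 0.993, -0.0]
force: [-0.9, -0.1, 12.4]
grip_width: -0.001
grip_force: 5.8
```

>>> send_rows(targets=[0, 0, 0, 0, 0, 0.01, -1])

```text
time_s: 8.95
eef_pos: [515.6, 30.5, 88.2]
ee_rot: [0.001, 0.115, 0.993, 0.0]
force: [-2.5, 1.2, 13.0]
grip_width: -0.002
grip_force: 6.4
```

Contact came near z 91 and a hard stop at 88.3, so cup 2 holds a full slug. Next is cup 3.

>>> send_rows(targets=[0, 0, 0, 0, 0, -0.2, -1, 0, 0, 0, -0.1, -0.76, -0.1, -1, 0, 0, 0, -0.11, -0.76, 0, -1, 0, 0, 0, 0, 0, 0.1, -1, 0, 0, 0, 0, 0, 0, -1])

```text
time_s: 9.57
eef_pos: [506.3, -60.7, 99.1]
ee_rot: [-0.001, 0.115, 0.993, 0.0]
force: [-0.7, -0.2, 0.4]
grip_width: 0.001
grip_force: 0.0
```

```bash
python3 -c "
from h import *
go((508.2,-61.7,91.5))"
```

```text
t 9.575 at [506.3 -60.7  99.1] F [-0.7 -0.2  0.4] w 0.0
(508.2, -61.7, 91.5) [-0.035 -0.008  0.127]
```

>>> send_rows(targets=[0, 0, 0, -0.03, -0.01, 0.07, -1, 0, 0, 0, 0, 0, 0.04, -1, 0, 0, 0, 0, 0, 0.02, -1, 0, 0, 0, 0, 0, 0, -1])

```text
time_s: 10.07
eef_pos: [508.3, -62.0, 91.6]
ee_rot: [-0.0, 0.115, 0.993, 0.0]
force: [0.0, -0.5, -0.2]
grip_width: -0.002
grip_force: 0.0
```

>>> send_rows(targets=[0, 0, 0, 0, 0, 0.015, -1, 0, 0, 0, 0, 0, 0.015, -1])

```text
time_s: 10.32
eef_pos: [508.4, -62.2, 90.1]
ee_rot: [0.0, 0.115, 0.993, -0.0]
force: [-0.1, -0.0, 3.4]
grip_width: -0.002
grip_force: 1.2
```

>>> send_rows(targets=[0, 0, 0, 0, 0, 0.015, -1])

```text
time_s: 10.45
eef_pos: [508.4, -62.2, 89.1]
ee_rot: [0.0, 0.115, 0.993, -0.0]
force: [-0.6, 0.5, 2.2]
grip_width: -0.001
grip_force: 1.2
```

>>> send_rows(targets=[0, 0, 0, 0, 0, 0.01, -1])

```text
time_s: 10.58
eef_pos: [508.4, -62.2, 88.5]
ee_rot: [0.0, 0.115, 0.993, -0.0]
force: [0.0, 0.7, 2.2]
grip_width: -0.002
grip_force: 1.2
```

>>> send_rows(targets=[0, 0, 0, 0, 0, 0.01, -1])

```text
time_s: 10.7
eef_pos: [508.4, -62.2, 87.8]
ee_rot: [0.0, 0.115, 0.993, -0.0]
force: [-0.5, 0.2, 2.3]
grip_width: -0.002
grip_force: 1.2
```

>>> send_rows(targets=[0, 0, 0, 0, 0, 0.01, -1])

```text
time_s: 10.82
eef_pos: [508.4, -62.2, 87.2]
ee_rot: [0.0, 0.115, 0.993, -0.0]
force: [0.4, 1.4, 2.7]
grip_width: -0.001
grip_force: 1.2
```

Cup 3 has gone past the full-slug stop at about 2.5 N, so I'll keep pushing.

>>> send_rows(targets=[0, 0, 0, 0, 0, 0.015, -1, 0, 0, 0, 0, 0, 0.015, -1, 0, 0, 0, 0, 0, 0.015, -1])

```text
time_s: 11.2
eef_pos: [508.4, -62.2, 84.5]
ee_rot: [0.0, 0.115, 0.993, -0.0]
force: [-0.5, 0.7, 3.2]
grip_width: 0.0
grip_force: 1.2
```

>>> send_rows(targets=[0, 0, 0, 0, 0, 0.015, -1, 0, 0, 0, 0, 0, 0.015, -1])

```text
time_s: 11.45
eef_pos: [508.4, -62.2, 82.7]
ee_rot: [0.0, 0.115, 0.993, -0.0]
force: [1.3, 0.4, 2.6]
grip_width: -0.001
grip_force: 1.2
```

>>> send_rows(targets=[0, 0, 0, 0, 0, 0.01, -1])

```text
time_s: 11.58
eef_pos: [508.4, -62.2, 82.1]
ee_rot: [0.0, 0.115, 0.993, -0.0]
force: [0.9, -0.7, 2.2]
grip_width: 0.002
grip_force: 1.2
```

>>> send_rows(targets=[0, 0, 0, 0, 0, 0.01, -1])

```text
time_s: 11.7
eef_pos: [508.4, -62.2, 81.5]
ee_rot: [0.0, 0.115, 0.993, -0.0]
force: [1.3, 0.6, 3.1]
grip_width: -0.002
grip_force: 1.2
```

The cap is down about 9.5 mm, so cup 3 is the spent one. I'll finish the press, lift off, and plan the turn: +158.7° in two near-side strokes against the posts.

>>> send_rows(targets=[0, 0, 0, 0, 0, 0.01, -1, 0, 0, 0, 0, 0, -0.1, -1, 0, 0, 0, 0, 0, -0.5, -1, 0, 0, 0, 0, 0, -0.3, -1, 0, 0, 0, 0, 0, 0, -1])

```text
time_s: 12.32
eef_pos: [508.6, -62.4, 135.9]
ee_rot: [0.001, 0.115, 0.993, -0.0]
force: [-0.3, -0.9, -0.4]
grip_width: 0.001
grip_force: 0.0
```

```bash
cat >> h.py <<'E'
C0=np.array([557.8,-19.7])
def pt(a,z,r=135): return tuple((C0+r*np.array([np.cos(np.radians(a)),np.sin(np.radians(a))])).round(1))+(z,)
E
python3 -c "
from h import *
go(pt(153,137),pt(153,60),pt(160,60),*[pt(a,60) for a in range(165,250,5)])"
```

```text
t 12.325 at [508.6 -62.4 135.9] F [-0.3 -0.9 -0.4] w 0.0
(np.float64(437.5), np.float64(41.6), 137) [ 1.549  1.418 -0.022]
(np.float64(437.5), np.float64(41.6), 60) [0.002 0.    1.283]
(np.float64(430.9), np.float64(26.5), 60) [ 0.05 -0.27  0.  ]
(np.float64(427.4), np.float64(15.2), 60) [ 0.014 -0.197  0.   ]
(np.float64(424.9), np.float64(3.7), 60) [-0.003 -0.196  0.   ]
(np.float64(423.3), np.float64(-7.9), 60) [-0.018 -0.194  0.   ]
(np.float64(422.8), np.float64(-19.7), 60) [-0.037 -0.193  0.   ]
(np.float64(423.3), np.float64(-31.5), 60) [-0.053 -0.19   0.   ]
(np.float64(424.9), np.float64(-43.1), 60) [-0.07  -0.182  0.   ]
(np.float64(427.4), np.float64(-54.6), 60) [-0.084 -0.177  0.   ]
(np.float64(430.9), np.float64(-65.9), 60) [-0.1  -0.17  0.  ]
(np.float64(435.4), np.float64(-76.8), 60) [-0.114 -0.16   0.   ]
(np.float64(440.9), np.float64(-87.2), 60) [-0.129 -0.148  0.   ]
(np.float64(447.2), np.float64(-97.1), 60) [-0.14  -0.137  0.   ]
(np.float64(454.4), np.float64(-106.5), 60) [-0.153 -0.125  0.   ]
(np.float64(462.3), np.float64(-115.2), 60) [-0.161 -0.111  0.   ]
(np.float64(471.0), np.float64(-123.1), 60) [-0.171 -0.095  0.   ]
(np.float64(480.4), np.float64(-130.3), 60) [-0.18  -0.081  0.   ]
(np.float64(490.3), np.float64(-136.6), 60) [-0.185 -0.065  0.   ]
(np.float64(500.7), np.float64(-142.1), 60) [-0.19 -0.05  0.  ]
```

>>> send_rows(targets=[0, 0, 0, 0.78, 0.71, 0, -1, 0, 0, 0, 0.77, 0.71, 0, -1, 0, 0, 0, 0, 0, 0.6, -1, 0, 0, 0, 0, 0, 0.5, -1, 0, 0, 0, 0, 0, 0.16, -1])

```text
time_s: 12.95
eef_pos: [436.4, 41.3, 57.4]
ee_rot: [-0.002, 0.115, 0.993, 0.0]
force: [0.4, -0.2, 0.9]
grip_width: -0.001
grip_force: 0.0
```

>>> send_rows(targets=[0, 0, 0, 0.02, -0.1, 0, -1, 0, 0, 0, 0.02, -0.1, 0, -1, 0, 0, 0, 0.01, -0.07, 0, -1])

```text
time_s: 13.32
eef_pos: [431.4, 25.3, 60.0]
ee_rot: [0.001, 0.115, 0.993, -0.0]
force: [-1.2, -0.4, 0.4]
grip_width: -0.001
grip_force: 0.0
```

>>> send_rows(targets=[0, 0, 0, 0.01, -0.06, 0, -1, 0, 0, 0, 0.0, -0.06, 0, -1, 0, 0, 0, 0, -0.06, 0, -1])

```text
time_s: 13.7
eef_pos: [428.1, 15.3, 59.4]
ee_rot: [0.0, 0.115, 0.993, -0.0]
force: [-0.8, 0.1, 0.3]
grip_width: 0.002
grip_force: 0.0
```

>>> send_rows(targets=[0, 0, 0, 0, -0.06, 0, -1, 0, 0, 0, -0.005, -0.06, 0, -1, 0, 0, 0, -0.01, -0.1, 0, -1, 0, 0, 0, -0.015, -0.17, 0, -1, 0, 0, 0, -0.037, -0.193, 0, -1])

```text
time_s: 14.32
eef_pos: [424.0, -20.2, 59.3]
ee_rot: [0.0, 0.115, 0.993, -0.0]
force: [1.1, 1.8, -0.6]
grip_width: -0.005
grip_force: 0.3
```

```bash
python3 -c "
from h import *
p=monitor.sense()['eef_pos'];d=p[:2]-C0;print(np.degrees(np.arctan2(d[1],d[0]))%360,np.hypot(*d))
go(*[pt(a,60) for a in range(185,230,5)])"
```

```text
180.2289730937329 133.7667719291954
t 14.325 at [424.  -20.2  59.3] F [ 1.1  1.8 -0.6] w -0.0
(np.float64(423.3), np.float64(-31.5), 60) [-0.031 -0.186 -0.011]
(np.float64(424.9), np.float64(-43.1), 60) [-0.07  -0.182  0.   ]
(np.float64(427.4), np.float64(-54.6), 60) [-0.084 -0.177  0.   ]
(np.float64(430.9), np.float64(-65.9), 60) [-0.1  -0.17  0.  ]
(np.float64(435.4), np.float64(-76.8), 60) [-0.114 -0.16   0.   ]
(np.float64(440.9), np.float64(-87.2), 60) [-0.129 -0.148  0.   ]
(np.float64(447.2), np.float64(-97.1), 60) [-0.14  -0.137  0.   ]
(np.float64(454.4), np.float64(-106.5), 60) [-0.153 -0.125  0.   ]
(np.float64(462.3), np.float64(-115.2), 60) [-0.161 -0.111  0.   ]
```

Pushing has begun (force 1.8 N). I'll continue along the circle.

>>> send_rows(targets=[0, 0, 0, -0.04, -0.19, 0, -1, 0, 0, 0, -0.07, -0.182, 0, -1, 0, 0, 0, -0.084, -0.177, 0, -1, 0, 0, 0, -0.1, -0.17, 0, -1, 0, 0, 0, -0.114, -0.16, 0, -1])

```text
time_s: 14.95
eef_pos: [436.2, -77.1, 59.3]
ee_rot: [-0.0, 0.115, 0.993, 0.0]
force: [-0.4, 0.6, 0.3]
grip_width: -0.003
grip_force: 0.1
```

>>> send_rows(targets=[0, 0, 0, -0.129, -0.148, 0, -1, 0, 0, 0, -0.14, -0.137, 0, -1, 0, 0, 0, -0.153, -0.125, 0, -1, 0, 0, 0, -0.161, -0.111, 0, -1, 0, 0, 0, -0.171, -0.095, 0, -1])

```text
time_s: 15.58
eef_pos: [472.1, -123.2, 59.3]
ee_rot: [-0.0, 0.115, 0.993, 0.0]
force: [0.6, -0.3, 0.3]
grip_width: -0.003
grip_force: 0.1
```

>>> send_rows(targets=[0, 0, 0, -0.18, -0.081, 0, -1, 0, 0, 0, -0.14, -0.05, 0, -1, 0, 0, 0, -0.07, -0.02, 0, -1, 0, 0, 0, -0.03, -0.01, 0, -1, 0, 0, 0, 0, 0, 0, -1])

```text
time_s: 16.2
eef_pos: [493.8, -137.7, 59.3]
ee_rot: [-0.0, 0.115, 0.993, 0.0]
force: [-0.2, 0.6, -0.0]
grip_width: -0.0
grip_force: 0.0
```

```bash
cat >> h.py <<'E'
def posts():
    "deck angle mod 90 from brass blobs of both views at their heights"
    for n,z,(r0,r1,c0,c1) in (('top',90,(115,250,190,325)),('scene',78,(140,255,175,300))):
        c=cap(n);hsv=cv2.cvtColor(c['img'],cv2.COLOR_RGB2HSV)[r0:r1,c0:c1]
        k,_,s,ce=cv2.connectedComponentsWithStats(cv2.inRange(hsv,(8,110,50),(28,255,255)))
        for i in range(1,k):
            if s[i,4]>8:
                q=ray(c,ce[i]+[c0,r0],z)[0];d=q[:2]-C0;print(n,s[i,4],q.round(0),'r',np.hypot(*d).round(1),'ang',(np.degrees(np.arctan2(d[1],d[0]))%360).round(1))
E
python3 -c "
from h import *
posts();p=monitor.sense()['eef_pos'];d=p[:2]-C0;print(np.degrees(np.arctan2(d[1],d[0]))%360,np.hypot(*d))
go()"
```

```text
top 28 [679. -67.  90.] r 129.9 ang 338.8
top 20 [603. 105.  90.] r 132.7 ang 70.0
top 20 [431.  26.  90.] r 134.4 ang 160.0
scene 37 [ 513. -137.   78.] r 125.6 ang 249.4
scene 57 [436.  35.  78.] r 133.2 ang 155.9
scene 44 [687. -58.  78.] r 135.0 ang 343.5
scene 62 [610. 115.  78.] r 144.6 ang 68.9
241.50265966092317 134.24927824115866
t 16.3 at [ 493.7 -137.7   59.3] F [-0.4  0.4 -0.4] w 0.0
```

Stroke 1 turned the deck about 74°, with posts now at about 250, 160, 70 and 340°. Stroke 2 needs the post at 160° pushed to 243.9°, which puts the peg at about 235°.

>>> send_rows(targets=[0, 0, 0, 0.08, 0.04, 0, -1, 0, 0, 0, 0, 0, -0.6, -1, 0, 0, 0, 0, 0, -0.6, -1, 0, 0, 0, 0, 0, 0, -1])

```text
time_s: 16.8
eef_pos: [490.6, -134.7, 133.6]
ee_rot: [0.002, 0.115, 0.993, -0.001]
force: [0.3, 0.0, -0.3]
grip_width: 0.001
grip_force: 0.0
```

```bash
python3 -c "
from h import *
posts()
go(pt(138,130),pt(138,60),pt(145,60),*[pt(a,60) for a in range(150,240,5)])"
```

```text
top 30 [678. -67.  90.] r 129.5 ang 338.7
top 19 [604. 105.  90.] r 133.5 ang 69.6
top 24 [431.  27.  90.] r 135.1 ang 159.9
scene 37 [ 515. -135.   78.] r 122.8 ang 249.6
scene 60 [436.  35.  78.] r 133.6 ang 156.0
scene 49 [686. -59.  78.] r 134.7 ang 342.9
scene 64 [610. 115.  78.] r 144.5 ang 69.0
t 16.9 at [ 489.3 -134.1  130.9] F [-0.   0.2 -0.1] w 0.0
(np.float64(457.5), np.float64(70.6), 130) [1.293 3.201 0.016]
(np.float64(457.5), np.float64(70.6), 60) [-1.000e-03 -0.000e+00  1.167e+00]
(np.float64(447.2), np.float64(57.7), 60) [ 0.118 -0.248  0.   ]
(np.float64(440.9), np.float64(47.8), 60) [ 0.065 -0.185  0.   ]
(np.float64(435.4), np.float64(37.4), 60) [ 0.05 -0.19  0.  ]
(np.float64(430.9), np.float64(26.5), 60) [ 0.032 -0.194 -0.   ]
(np.float64(427.4), np.float64(15.2), 60) [ 0.014 -0.197 -0.   ]
(np.float64(424.9), np.float64(3.7), 60) [-0.003 -0.196 -0.   ]
(np.float64(423.3), np.float64(-7.9), 60) [-0.018 -0.194 -0.   ]
(np.float64(422.8), np.float64(-19.7), 60) [-0.037 -0.193 -0.   ]
(np.float64(423.3), np.float64(-31.5), 60) [-0.053 -0.19  -0.   ]
(np.float64(424.9), np.float64(-43.1), 60) [-0.07  -0.182 -0.   ]
(np.float64(427.4), np.float64(-54.6), 60) [-0.084 -0.177 -0.   ]
(np.float64(430.9), np.float64(-65.9), 60) [-0.1  -0.17 -0.  ]
(np.float64(435.4), np.float64(-76.8), 60) [-0.114 -0.16  -0.   ]
(np.float64(440.9), np.float64(-87.2), 60) [-0.129 -0.148 -0.   ]
(np.float64(447.2), np.float64(-97.1), 60) [-0.14  -0.137 -0.   ]
(np.float64(454.4), np.float64(-106.5), 60) [-0.153 -0.125 -0.   ]
(np.float64(462.3), np.float64(-115.2), 60) [-0.161 -0.111 -0.   ]
(np.float64(471.0), np.float64(-123.1), 60) [-0.171 -0.095 -0.   ]
(np.float64(480.4), np.float64(-130.3), 60) [-0.18  -0.081 -0.   ]
```

>>> send_rows(targets=[0, 0, 0, 0.33, 0.8, 0, -1, 0, 0, 0, 0.33, 0.8, 0, -1, 0, 0, 0, 0.33, 0.8, 0, -1, 0, 0, 0, 0.3, 0.8, 0, -1, 0, 0, 0, 0, 0, 0.4, -1])

```text
time_s: 17.52
eef_pos: [457.5, 72.9, 107.0]
ee_rot: [0.0, 0.113, 0.994, 0.0]
force: [0.8, -0.0, -1.0]
grip_width: -0.003
grip_force: 0.0
```

>>> send_rows(targets=[0, 0, 0, 0, 0, 0.5, -1, 0, 0, 0, 0, 0, 0.27, -1, 0, 0, 0, 0.06, -0.124, 0, -1, 0, 0, 0, 0.058, -0.124, 0, -1, 0, 0, 0, 0.02, -0.06, 0, -1])

```text
time_s: 18.15
eef_pos: [445.7, 53.5, 61.6]
ee_rot: [0.0, 0.115, 0.993, -0.0]
force: [-0.5, 0.7, -0.3]
grip_width: 0.001
grip_force: 0.0
```

>>> send_rows(targets=[0, 0, 0, 0.022, -0.06, 0, -1, 0, 0, 0, 0.023, -0.065, 0, -1, 0, 0, 0, 0.02, -0.07, 0, -1, 0, 0, 0, 0.03, -0.12, 0, -1, 0, 0, 0, 0.032, -0.194, 0, -1])

```text
time_s: 18.77
eef_pos: [431.2, 25.6, 61.1]
ee_rot: [-0.0, 0.114, 0.993, -0.0]
force: [0.3, 0.7, 0.1]
grip_width: -0.003
grip_force: 0.3
```

>>> send_rows(targets=[0, 0, 0, 0.014, -0.197, 0, -1, 0, 0, 0, -0.003, -0.196, 0, -1, 0, 0, 0, -0.018, -0.194, 0, -1, 0, 0, 0, -0.037, -0.193, 0, -1, 0, 0, 0, -0.053, -0.19, 0, -1])

```text
time_s: 19.4
eef_pos: [423.9, -32.8, 61.1]
ee_rot: [0.0, 0.115, 0.993, -0.0]
force: [0.7, 0.8, 0.3]
grip_width: 0.003
grip_force: 0.2
```

```bash
python3 -c "
from h import *
p=monitor.sense()['eef_pos'];d=p[:2]-C0;print(np.degrees(np.arctan2(d[1],d[0]))%360,np.hypot(*d))
posts();go(*[pt(a,60) for a in range(190,225,5)])"
```

```text
185.56901846019662 134.5305265425125
top 24 [688.  15.  90.] r 135.1 ang 14.7
top 23 [ 592. -150.   90.] r 135.0 ang 284.6
top 20 [522. 109.  90.] r 133.4 ang 105.4
scene 34 [434. -48.  78.] r 126.5 ang 192.9
scene 37 [ 600. -141.   78.] r 128.6 ang 289.1
scene 55 [522. 115.  78.] r 139.9 ang 104.8
scene 55 [689.  27.  78.] r 139.2 ang 19.5
t 19.5 at [424.1 -33.   61.1] F [ 0.  -0.2 -0. ] w -0.0
(np.float64(424.9), np.float64(-43.1), 60) [-0.052 -0.16   0.019]
(np.float64(427.4), np.float64(-54.6), 60) [-0.084 -0.177  0.   ]
(np.float64(430.9), np.float64(-65.9), 60) [-0.1  -0.17  0.  ]
(np.float64(435.4), np.float64(-76.8), 60) [-0.115 -0.16   0.   ]
(np.float64(440.9), np.float64(-87.2), 60) [-0.129 -0.148  0.   ]
(np.float64(447.2), np.float64(-97.1), 60) [-0.14  -0.137  0.   ]
(np.float64(454.4), np.float64(-106.5), 60) [-0.153 -0.125  0.   ]
```

>>> send_rows(targets=[0, 0, 0, -0.052, -0.16, 0, -1, 0, 0, 0, -0.084, -0.177, 0, -1, 0, 0, 0, -0.1, -0.17, 0, -1, 0, 0, 0, -0.114, -0.16, 0, -1, 0, 0, 0, -0.129, -0.148, 0, -1])

```text
time_s: 20.12
eef_pos: [441.1, -86.9, 61.1]
ee_rot: [-0.0, 0.115, 0.993, 0.0]
force: [0.1, 2.7, -0.2]
grip_width: -0.006
grip_force: 0.5
```

>>> send_rows(targets=[0, 0, 0, -0.14, -0.137, 0, -1, 0, 0, 0, -0.12, -0.1, 0, -1, 0, 0, 0, -0.08, -0.06, 0, -1, 0, 0, 0, -0.04, -0.03, 0, -1, 0, 0, 0, -0.03, -0.02, 0, -1])

```text
time_s: 20.75
eef_pos: [459.9, -111.9, 61.1]
ee_rot: [-0.0, 0.115, 0.993, 0.0]
force: [-1.1, 0.1, 0.7]
grip_width: 0.0
grip_force: 0.2
```

```bash
python3 -c "
from h import *
p=monitor.sense()['eef_pos'];d=p[:2]-C0;print(np.degrees(np.arctan2(d[1],d[0]))%360,np.hypot(*d))
posts();go(*[pt(a,61) for a in range(226,240,2)])"
```

```text
223.2882753846154 134.44475652029186
top 21 [ 661. -104.   90.] r 133.5 ang 320.9
top 25 [638.  84.  90.] r 131.4 ang 52.2
top 22 [452.  63.  90.] r 134.2 ang 142.0
scene 37 [ 478. -116.   78.] r 125.3 ang 230.3
scene 44 [667. -95.  78.] r 132.7 ang 325.2
scene 55 [456.  70.  78.] r 136.0 ang 138.7
scene 63 [645.  95.  78.] r 143.9 ang 52.5
t 20.85 at [ 460.  -111.9   61.1] F [-0.1 -0.1 -0.5] w 0.0
(np.float64(464.0), np.float64(-116.8), 61) [-0.083 -0.064  0.002]
(np.float64(467.5), np.float64(-120.0), 61) [-0.069 -0.039  0.   ]
(np.float64(471.0), np.float64(-123.1), 61) [-0.069 -0.037  0.   ]
(np.float64(474.7), np.float64(-126.1), 61) [-0.071 -0.035  0.   ]
(np.float64(478.4), np.float64(-128.9), 61) [-0.071 -0.031  0.   ]
(np.float64(482.3), np.float64(-131.6), 61) [-0.074 -0.029  0.   ]
(np.float64(486.3), np.float64(-134.2), 61) [-0.075 -0.027  0.   ]
```

>>> send_rows(targets=[0, 0, 0, -0.04, -0.032, 0, -1, 0, 0, 0, -0.043, -0.032, 0, -1, 0, 0, 0, -0.069, -0.039, 0, -1, 0, 0, 0, -0.069, -0.037, 0, -1, 0, 0, 0, -0.071, -0.035, 0, -1])

```text
time_s: 21.48
eef_pos: [474.9, -126.4, 61.1]
ee_rot: [0.0, 0.115, 0.993, -0.0]
force: [-0.8, -0.1, -0.7]
grip_width: 0.001
grip_force: 0.1
```

>>> send_rows(targets=[0, 0, 0, -0.04, -0.018, 0, -1, 0, 0, 0, -0.025, -0.01, 0, -1, 0, 0, 0, 0, 0, 0, -1])

```text
time_s: 21.85
eef_pos: [478.1, -128.7, 61.1]
ee_rot: [0.0, 0.115, 0.993, -0.0]
force: [-0.5, 0.5, 0.2]
grip_width: -0.0
grip_force: 0.0
```

>>> send_rows(targets=[0, 0, 0, 0.06, 0.03, 0, -1, 0, 0, 0, 0, 0, -0.6, -1, 0, 0, 0, 0, 0, -0.6, -1, 0, 0, 0, 0.9, 0, 0, -1, 0, 0, 0, 0.9, 0, 0, -1])

```text
time_s: 22.48
eef_pos: [368.3, -100.9, 133.1]
ee_rot: [0.0, 0.114, 0.993, -0.0]
force: [-0.4, -0.8, 0.5]
grip_width: 0.001
grip_force: 0.0
```

>>> send_rows(targets=[0, 0, 0, 0, -0.9, 0, -1, 0, 0, 0, 0, -0.9, 0, -1, 0, 0, 0, 0, -0.9, 0, -1, 0, 0, 0, 0, 0, 0, -1])

```text
time_s: 22.98
eef_pos: [331.9, -261.6, 133.0]
ee_rot: [0.0, 0.117, 0.993, -0.0]
force: [0.5, 0.9, 0.2]
grip_width: -0.002
grip_force: 0.0
```

```bash
python3 -c "
from h import *
posts();go()
O=[]
for n,(y,x) in (('top',(125,195)),('scene',(145,175))):
  O.append(cv2.resize(cap(n)['img'][y:y+120,x:x+125],None,fx=3.2,fy=3.2,interpolation=cv2.INTER_CUBIC))
cv2.imwrite('pics/G.png',np.hstack(O)[:,:,::-1])"
```

```text
top 27 [672. -83.  90.] r 130.8 ang 330.9
top 27 [618.  97.  90.] r 131.3 ang 62.7
top 24 [ 492. -138.   90.] r 135.4 ang 241.0
top 18 [439.  43.  90.] r 134.3 ang 152.3
scene 39 [ 497. -132.   78.] r 127.3 ang 241.5
scene 54 [444.  52.  78.] r 134.7 ang 147.9
scene 46 [680. -75.  78.] r 133.8 ang 335.6
scene 65 [625. 107.  78.] r 143.4 ang 62.0
t 23.075 at [ 332.6 -258.9  132.9] F [ 0.8  0.1 -0.1] w -0.0
```

View pics/G.png

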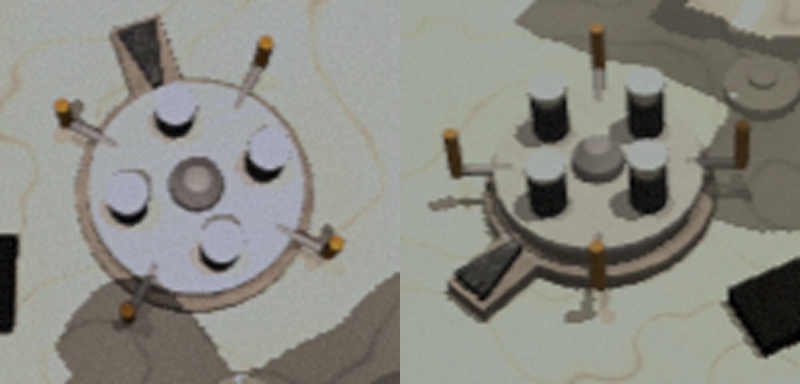

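The picture shows the sunken cap's cup (top view (176,112)) next to the wedge (tip at (155,88)). The deck is about 2° short by the post angles. I'll refine the wedge angle with a mask before deciding on a correction.

```bash
python3 -c "
from h import *
for n,(r0,r1,c0,c1) in (('top',(128,155,226,250)),('scene',(215,248,185,216))):
  c=cap(n);g=c['img'].max(2)[r0:r1,c0:c1]
  k,l,s,ce=cv2.connectedComponentsWithStats((g<75).astype(np.uint8));i=1+s[1:,4].argmax();print(n,s[i],s[1:,4])
  ys,xs=np.where(l==i)
  for z in (26,32):
    q=ray(c,np.c_[xs+c0,ys+r0],z)[:,:2];m=q.mean(0);d=m-C0
    w,v=np.linalg.eigh(np.cov((q-m).T));print(z,m.round(1),np.hypot(*d).round(1),'ang',np.degrees(np.arctan2(d[1],d[0])).round(1),'axis',np.degrees(np.arctan(v[1,1]/v[0,1])).round(1))
"
```

```text
top [  6   3  14  22 159] [159]
26 [695.8  23.9] 144.8 ang 17.5 axis 18.2
32 [693.8  23.9] 142.8 ang 17.8 axis 18.2
scene [  7   0  24  24 204] [  4 204  73]
26 [693.3  25.3] 142.8 ang 18.4 axis 23.9
32 [694.6  29.7] 145.5 ang 19.9 axis 23.9
```

The wedge lies at about 18.3° and the cup at about 16.7°, roughly 2 mm off against the 6 mm allowed. The deck is at rest and the arm is clear, so I'm handing in.

```bash
python3 -c "
from h import *
print(job.finish_job())"
```

```text
the job is handed in; nothing more can be done
None
```

I found the spent slug in the second cup pressed (labelled cup 3 in my notes), pushed its cap down about 9.5 mm, turned that cup to about 2 mm from the index by my camera measurements, and handed the job in with the arm clear; the hand-in returned no verdict.

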